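# Scan roast samples on the indexing carousel

### The job

Seat every sample canister that stands on the counter fully down on a peg place of the blue wheel, each on its own place, and bring each one under the scanner head, lightest roast first: white lid, then orange, then black, locking the wheel there with the spring index pin fully home (lift the red knob, swing the wheel, let the pin drop into the hole) and waiting a good second each time to let it scan. Finish with all canisters seated on the wheel and the pin home in a hole; leave the bowl, mug and pouch tray where they are.

Things in the scene. Friction and masses are not known exactly. Their poses are not given: they have to be found in the camera images.
- carousel: Fixed scan carousel; origin on the wheel's vertical axis at counter height, z up. Round grey base, radius 150 mm. An aluminium index plate (top 34 mm above the counter) has three holes 120 mm from the axis, each with a yellow mark just outside it.
- head (a point): Middle of the underside of the flat white scanner head, 144 mm above the counter, 85 mm from the axis on the carousel's +y side. The head is 50 mm wide, 24 mm thick (top at 168 mm) and runs from 57 mm from the axis outwards to a white post, 170 mm tall, 168 to 203 mm from the axis. The gap above a seated canister is 19 mm: no hand fits under it.
- wheel (a joint): Angle of the blue wheel in rad, growing anticlockwise from above, -0.12 to 3.26. The red knob is over hole_a at 0, hole_b at 1.571, hole_c at 3.142; then place_1, place_2, place_3 respectively is under the scanner head. It has slight friction and stays where it is left; it may start between holes, with the pin riding on the plate.
- pin (a joint): Lift of the spring index pin in m: 0 fully home in a hole, 0.012 riding on the index plate, 0.022 fully drawn. A spring pushes it down with 5 to 8 N. The wheel's handle arm carries it, 120 mm from the axis, so one hand lifts the knob and swings the wheel by it; released over a hole (within 2 mm sideways) it drops in and locks the wheel.
- knob_mid (a point): Middle of the red upright cylindrical knob of the index pin, 30 mm in diameter, 40 mm tall. With the pin home this point is 103 mm above the counter (knob from 83 to 123 mm; the bush below it ends at 72 mm). It moves with wheel and pin. The knob spins freely on its stem: the hand need not turn while the wheel swings.
- scan_spot (a point): Where the middle of a canister's underside is when seated on a place under the scanner head: 85 mm from the axis, 45 mm above the counter.
- hole_a (a point): Mouth of index hole a in the plate, 34 mm above the counter, on the carousel's -x side, 120 mm from the axis; 15 mm wide for the 10 mm round-nosed pin, 12 mm deep when the pin is home.
- hole_b (a point): Mouth of index hole b in the plate, 34 mm above the counter, on the carousel's -y side, 120 mm from the axis; 15 mm wide for the 10 mm round-nosed pin, 12 mm deep when the pin is home.
- hole_c (a point): Mouth of index hole c in the plate, 34 mm above the counter, on the carousel's +x side, 120 mm from the axis; 15 mm wide for the 10 mm round-nosed pin, 12 mm deep when the pin is home.
- place_1 (a point): Place 1 of the blue wheel: centre of the pad's top, 45 mm above the counter, 85 mm from the axis, 90 degrees clockwise from the knob from above. Pad 76 by 60 mm. Two round-topped brass pegs, 8 mm thick, 13 mm tall, 20 mm inward and outward of it on the line to the axis: a seated canister's long side lies along that line.
- place_2 (a point): Place 2 of the blue wheel: centre of the pad's top, 45 mm above the counter, 85 mm from the axis, opposite the knob from above. Pad 76 by 60 mm. Two round-topped brass pegs, 8 mm thick, 13 mm tall, 20 mm inward and outward of it on the line to the axis: a seated canister's long side lies along that line.
- place_3 (a point): Place 3 of the blue wheel: centre of the pad's top, 45 mm above the counter, 85 mm from the axis, 90 degrees anticlockwise from the knob from above. Pad 76 by 60 mm. Two round-topped brass pegs, 8 mm thick, 13 mm tall, 20 mm inward and outward of it on the line to the axis: a seated canister's long side lies along that line.
- tin_white: Light roast sample canister: metal box 66 (its x) by 48 (its y) by 80 mm tall, white lid (top 18 mm), paper label on top, 0.2 to 0.4 kg, heavy in its foot. Origin: centre of the underside, z up. Underside has two square sockets, 12 mm wide, 16 mm deep, on its x axis 20 mm either side of the origin, so it fits either way round. Pinch it across the 48 mm. May be absent.
- tin_orange: Medium roast sample canister: metal box 66 (its x) by 48 (its y) by 80 mm tall, orange lid (top 18 mm), paper label on top, 0.2 to 0.4 kg, heavy in its foot. Origin: centre of the underside, z up. Underside has two square sockets, 12 mm wide, 16 mm deep, on its x axis 20 mm either side of the origin, so it fits either way round. Pinch it across the 48 mm. May be absent.
- tin_black: Dark roast sample canister: metal box 66 (its x) by 48 (its y) by 80 mm tall, black lid (top 18 mm), paper label on top, 0.2 to 0.4 kg, heavy in its foot. Origin: centre of the underside, z up. Underside has two square sockets, 12 mm wide, 16 mm deep, on its x axis 20 mm either side of the origin, so it fits either way round. Pinch it across the 48 mm. May be absent.
- bowl: Bystander: white bowl, 110 mm across, 50 mm tall; origin under its centre.
- mug: Bystander: blue mug, 76 mm across, 85 mm tall, handle on its +y side; origin under its centre.
- pouch_tray: Bystander: wooden tray with paper pouches, 140 by 220 mm, about 130 mm tall; origin under its centre.
There are look-alikes about, which are no part of the job. Leave any green or purple look-alike of the tin_black alone. What is shaped like the tin_orange but purple is not meant.

How it is judged:
On the way, in this order (a step that is already met when the one before it is completed fails the run):
1. the canister with the white lid (if present) stands seated under the scanner head with the index pin home, for 0.8 s (horizontal distance between tin_white and scan_spot below 0.008 m and z of tin_white in the frame of scan_spot below 0.004 m and z of tin_white in the frame of knob_mid above -0.0625 m and angle between tin_white's own z axis and vertical below 0.06 rad), for 0.8 s.
2. the canister with the orange lid (if present) stands seated under the scanner head with the index pin home, for 0.8 s (horizontal distance between tin_orange and scan_spot below 0.008 m and z of tin_orange in the frame of scan_spot below 0.004 m and z of tin_orange in the frame of knob_mid above -0.0625 m and angle between tin_orange's own z axis and vertical below 0.06 rad), for 0.8 s.
3. the canister with the black lid (if present) stands seated under the scanner head with the index pin home, for 0.8 s (horizontal distance between tin_black and scan_spot below 0.008 m and z of tin_black in the frame of scan_spot below 0.004 m and z of tin_black in the frame of knob_mid above -0.0625 m and angle between tin_black's own z axis and vertical below 0.06 rad), for 0.8 s.
At the end, for the whole second after the job is handed in: the index pin is home (lift under 4 mm); every canister present stands upright and at rest on one of the wheel's places, within 7 mm of its seat (value of joint pin below 0.004 m and (distance between tin_white and place_1 below 0.007 m or distance between tin_white and place_2 below 0.007 m or distance between tin_white and place_3 below 0.007 m) and angle between each of tin_white, tin_orange, tin_black's own z axis and vertical below 0.06 rad and linear speed of each of tin_white, tin_orange, tin_black below 0.02 m/s and (distance between tin_orange and place_1 below 0.007 m or distance between tin_orange and place_2 below 0.007 m or distance between tin_orange and place_3 below 0.007 m) and (distance between tin_black and place_1 below 0.007 m or distance between tin_black and place_2 below 0.007 m or distance between tin_black and place_3 below 0.007 m)); the robot touches nothing.
It fails at once if the bowl is moved by more than 40 mm (distance of bowl from where it was at the start of the episode above 0.04 m).
It fails at once if the mug is moved by more than 40 mm (distance of mug from where it was at the start of the episode above 0.04 m).
It fails at once if the pouch tray is moved by more than 40 mm (distance of pouch_tray from where it was at the start of the episode above 0.04 m).
Of tin_white, tin_orange, tin_black only 2 to 3 are there at a start; the rules pass over those that are not, and their reading is None.
At some moment in a run one of tin_white, tin_orange, tin_black may be knocked a few centimetres aside while the robot is not near it.
Once in a run the grip may slacken for a moment while it holds something.
It also fails if it takes over 210 s, if anything falls off the work surface, if the arm or the gripper's body presses on something with over 40 N, if the wrist force passes 120 N, or if a joint passes its speed limit or range.

### The arm

A 7-joint arm with a two-finger parallel gripper is mounted at the origin on the work surface. World frame = base frame: x ahead of the robot, y to its left, z up, the work surface at z = 0. Lengths are in m, angles in rad, forces in N, time in s.
With the tool pointing down it reaches from about 0.4 to 0.75 m from the base axis. Payload 19.5 kg.
Tool frame: the origin (TCP) lies midway between the tips of the shut fingers; the grasp point (between the pads) lies 19 mm behind it (tcp_to_grasp is the distance from the TCP to the grasp point, in m); z points along the fingers, y is the line along which they close (so a half turn about z gives the same grasp; the last joint's range is limited). The gripper opens to 85 mm and grips with 20 to 120 N. Pads are 22 mm wide; open, the fingers measure 114 mm over their backs; the gripper's body (76 mm by 85 mm) begins 54 mm behind the grasp point. The pads swing forward as they close: fully open they stand 13 mm farther back than shut.
Start: joints at [-1.337, 0.707, -0.028, 1.485, 0.022, 0.951, -0.075], TCP at [0.157, 0.553, 0.231] pointing down, gripper open.
Joint ranges: [-2.71, 2.71], [-0.32, 2.16], [-1.57, 1.52], [0, 2.45], [-1.46, 4.6], [0, 2.02], [-2.83, 2.83]. Speed limits (rad/s): [1.89, 1.89, 2.57, 2.57, 3.01, 3.01, 3.01].

### API

Orientations are given as a unit quaternion [w, x, y, z].
In Python, from bench import * gives the robot as it stands. The module is installed in compiled form; this text tells all that it offers.
- The arm moves only by the tool step_arm, never from a script. Its argument "plan" is one flat list of numbers, 7 for each row, row after row: the closure, from 0 (fully open) to 1 (shut), then the shift along the tool's x, y, z in cm, then the turn, a rotation vector about the tool's x, y, z in degrees. In form: [claw, tx, ty, tz, ax, ay, az, claw, tx, ty, tz, ax, ay, az, ...]. A call has 1 to 10 rows; each row shifts and turns the commanded pose from where the row before left it, along the tool's axes as they then stand; what a row does not reach is not made up. A row lasts 1/10 s, in which the tool goes at most 50 mm and 8.59 degrees, less where a joint would pass 70% of its speed; a pose out of reach is approached as far as the arm can. A call is refused whole if a number of a shift passes 5 or a number of a turn 8.59, either way. A call with a gripper value outside its range is refused whole. The fingers move at their own pace and stop on an object; the grip force is fixed at half the most. Time passes only in rows, so rows that do not move let the fingers close. It gives the time, the measured TCP pose, the force, the opening and the grip force at its end, in the units of the state.
- state(): the state, without advancing time (a new reading comes with each control period).
- capture(name): name is "scene" or "side" or "wrist"; returns a dict with "img" (384x512x3 uint8, red, green, blue), "fx", "fy", "cx", "cy" (pixels), "R" (3x3) and "t" (3): a world point X has camera coordinates R X + t. Camera axes: x right, y down, z forward; pixel columns grow to the right and rows downward; lengths in m; the calibration is good to about 2 mm. A picture is of the moment at which its call begins. There is no depth.
- close_job(): hands the job in; it is judged then, once.
Trained networks look in the newest picture that a camera, given by its name, has taken for a name from the list of things; names that differ only in an ending like _2 or _b are one class to them, and where a whole thing is asked for, a point or a joint stands for the part that bears it (a point fixed in the world has none). Each returns a list of dicts, best first, with "conf" (0 to 1); they miss things now and then, are a little off and sometimes report something else, mostly with a low value. They report only what shows in the picture. A call takes as long as a camera call. They do not tell look-alikes from the thing itself.
- recognise(query, camera): "position" ([x, y, z] in m, in world coordinates, good to about 4 mm: the middle of the surface that is visible of it).
- trace(query, camera): "mask" (384x512 bool, what is visible of it).
- landmark_of(query, camera): "position" ([x, y, z] in m, in world coordinates, good to about 4 mm: a listed point, or the origin of a listed thing).
The state is a dict: "clock": time; "qpos": joint angles; "dq": joint speeds; "joint_torque": joint torques, N m; "tool_pos": TCP position; "orientation": TCP orientation; "ft_force": force on the tool from outside, world axes, zero at the start; "wrist_torque": the same for the moment, N m; "opening": finger opening in m; "gripper_force": force on a finger pad.
Only numpy, scipy, OpenCV 4.12 (cv2) and the standard library are available. Lean on these libraries where they do the work, as an engineer would, in place of code of your own. Each camera call takes 0.05 s, during which the arm holds its last target. There are 200 camera calls.

## Working session

There is one attempt and no reset: what is moved stays moved. The work goes in short steps, Python scripts to look and compute and a tool call to move; the robot and the scene stay as the last step left them, time stands still between calls to the robot, and variables do not carry over. Pictures are saved under pics/ and viewed, at most 14 in all, crops included, and the job is handed in when it is done.

Besides the shell and the picture viewer there is one more tool, called after "Emit:" by a JSON object that holds its "method" and its "body", one argument or row to a line. step_arm: Moves the arm, as the interface text tells. Its arguments: {"type":"object","properties":{"plan":{"type":"array","items":{"type":"number"}}},"required":["plan"]}

```bash
mkdir -p pics; cat > h.py <<'E'
from bench import *
import numpy as np, cv2
from scipy.spatial.transform import Rotation as Rt
def snap(n,f=None):
    c=capture(n)
    if f: cv2.imwrite('pics/'+f,c['img'][:,:,::-1])
    return c
def pix(c,X):
    p=c['R']@np.array(X)+c['t']; return np.array([c['fx']*p[0]/p[2]+c['cx'],c['fy']*p[1]/p[2]+c['cy']])
def ray(c,u,v,z):
    R=np.array(c['R']);o=-R.T@np.array(c['t']);d=R.T@np.array([(u-c['cx'])/c['fx'],(v-c['cy'])/c['fy'],1])
    return o+d*(z-o[2])/d[2]
def st():
    s=state();R=Rt.from_quat(np.roll(s['orientation'],-1)).as_matrix()
    print('t',round(s['clock'],2),'p',np.round(s['tool_pos'],4),'op',round(s['opening'],4),'F',np.round(s['ft_force'],1),'grip',np.round(s['gripper_force'],1));print(np.round(R,3).tolist());return s,R
E
python3 - <<'E'
from h import *
st()
ims=[]
for n in('scene','side'):
    c=snap(n);ims.append(c['img'])
    for q in('tin_white','tin_orange','tin_black','carousel','head','knob_mid','hole_a','hole_b','hole_c','place_1','place_2','place_3','bowl','mug','pouch_tray'):
        r=landmark_of(q,n)
        print(n,q,[(np.round(d['position'],3).tolist(),round(d['conf'],2),np.round(pix(c,d['position'])).tolist()) for d in r[:3]])
cv2.imwrite('pics/s.png',ims[0][:,:,::-1]);cv2.imwrite('pics/d.png',ims[1][:,:,::-1])
E
```

```text
t 0.0 p [0.1565 0.553  0.2308] op 0.0855 F [-0.   0.2  0.6] grip 0.0
[[-0.962, 0.272, -0.0], [0.272, 0.962, -0.001], [-0.0, -0.001, -1.0]]
scene tin_white [([0.495, -0.332, 0.0], 0.47, [127.0, 198.0])]
scene tin_orange [([0.339, -0.113, -0.001], 0.8, [213.0, 175.0]), ([0.461, -0.178, -0.001], 0.79, [181.0, 199.0])]
scene tin_black [([0.496, -0.333, -0.001], 0.95, [127.0, 199.0]), ([0.353, -0.231, -0.002], 0.82, [175.0, 172.0]), ([0.611, -0.216, 0.003], 0.76, [151.0, 233.0])]
scene carousel [([0.588, 0.102, -0.002], 0.64, [266.0, 248.0]), ([0.597, 0.186, 0.145], 0.24, [301.0, 218.0]), ([0.624, 0.018, 0.043], 0.19, [232.0, 242.0])]
scene head [([0.591, 0.188, 0.149], 0.95, [302.0, 216.0])]
scene knob_mid [([0.48, 0.058, 0.114], 0.64, [258.0, 187.0])]
scene hole_a [([0.469, 0.103, 0.036], 0.79, [274.0, 207.0]), ([0.711, 0.094, 0.033], 0.7, [254.0, 276.0]), ([0.706, -0.364, 0.001], 0.64, [85.0, 251.0])]
scene hole_b [([0.469, 0.103, 0.036], 0.79, [274.0, 207.0]), ([0.711, 0.094, 0.033], 0.7, [254.0, 276.0]), ([0.706, -0.364, 0.001], 0.64, [85.0, 251.0])]
scene hole_c [([0.469, 0.103, 0.0
[... 1688 characters left out ...]
3.0])]
side place_1 [([0.672, 0.127, 0.047], 0.82, [277.0, 178.0]), ([0.622, 0.022, 0.046], 0.78, [279.0, 200.0]), ([0.49, -0.328, 0.001], 0.19, [300.0, 314.0])]
side place_2 [([0.672, 0.127, 0.047], 0.82, [277.0, 178.0]), ([0.622, 0.022, 0.046], 0.78, [279.0, 200.0]), ([0.49, -0.328, 0.001], 0.19, [300.0, 314.0])]
side place_3 [([0.672, 0.127, 0.047], 0.82, [277.0, 178.0]), ([0.622, 0.022, 0.046], 0.78, [279.0, 200.0]), ([0.49, -0.328, 0.001], 0.19, [300.0, 314.0])]
side bowl [([0.706, -0.371, -0.001], 0.78, [384.0, 296.0])]
side mug [([0.318, -0.358, 0.0], 0.57, [239.0, 354.0])]
side pouch_tray [([0.459, 0.454, -0.001], 0.85, [187.0, 157.0]), ([0.705, -0.369, 0.003], 0.61, [384.0, 295.0])]
```

View pics/s.png

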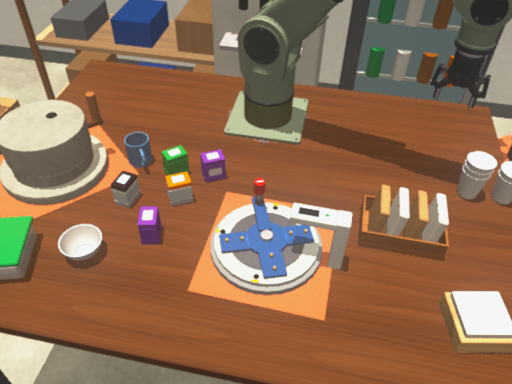

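View pics/d.png

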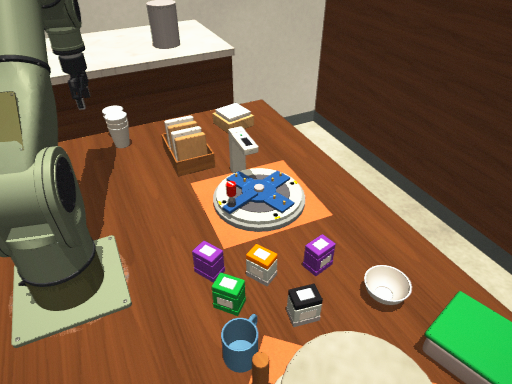

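The orange tin is at scene pixel (180,188) and the black one at (125,188). The look-alikes are green (175,160) and purple at (213,165) and (149,225). No white tin shows. The measured points fit one carousel: axis about (0.590, 0.100), yaw about -2°, wheel about 0.40 rad. I'll swing the wheel to hole_a first, then load place_2 and place_3.

Emit:
{"method": "step_arm", "body": {
  "plan": [0, -3.17, -2.78, 0, 0, 0, 0, 0, -3.17, -2.78, 0, 0, 0, 0, 0, -3.17, -2.78, 0, 0, 0, 0, 0, -3.17, -2.78, 0, 0, 0, 0, 0, -3.17, -2.78, 0, 0, 0, 0, 0, -3.17, -2.78, 0, 0, 0, 0, 0, -3.17, -2.78, 0, 0, 0, 0, 0, -3.17, -2.78, 0, 0, 0, 0, 0, -3.17, -2.78, 0, 0, 0, 0, 0, -3.17, -2.78, 0, 0, 0, 0]
}}

```text
clock: 2.6
tool_pos: [0.3866, 0.1979, 0.2314]
orientation: [0.0, 0.137, 0.991, 0.0]
ft_force: [0.7, 0.9, 0.8]
opening: 0.0854
gripper_force: 0.0
```

```bash
cat >> h.py <<'E'
def rel(s,R,P,yaw=None):
    "cm in tool axes to TCP P; turn about tool z in deg so that tool x has that yaw (mod 180)"
    d=R.T@(np.array(P)-s['tool_pos'])*100; o=np.round(d,2).tolist()
    if yaw is not None:
        cur=np.degrees(np.arctan2(R[1,0],R[0,0])); o.append(round(-((yaw-cur+90)%180-90),1))
    print('rel',o)
E
python3 - <<'E'
from h import *
s,R=st()
c=snap('wrist','w1.png')
for q in('knob_mid','hole_a','carousel','place_1','head'):
    print(q,[(np.round(d['position'],3).tolist(),round(d['conf'],2),np.round(pix(c,d['position'])).tolist()) for d in landmark_of(q,'wrist')[:3]])
rel(s,R,[.478,.0575,.16])
E
```

```text
t 2.6 p [0.3866 0.1979 0.2314] op 0.0854 F [0.7 0.9 0.8] grip 0.0
[[-0.962, 0.272, 0.0], [0.272, 0.962, 0.0], [-0.0, 0.0, -1.0]]
knob_mid [([0.478, 0.06, 0.116], 0.45, [147.0, 310.0])]
hole_a [([0.472, 0.104, 0.031], 0.59, [202.0, 251.0]), ([0.585, -0.021, 0.036], 0.59, [140.0, 349.0]), ([0.46, -0.177, -0.002], 0.43, [9.0, 282.0])]
carousel [([0.59, 0.101, -0.0], 0.6, [231.0, 313.0])]
place_1 [([0.618, 0.022, 0.043], 0.85, [178.0, 365.0]), ([0.558, 0.182, 0.047], 0.59, [283.0, 303.0])]
head []
rel [-12.61, -11.03, 7.15]
```

View pics/w1.png

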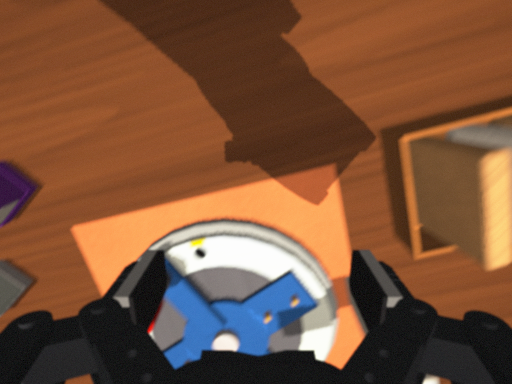

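The wrist view shows hole_a at (201,252), the knob half hidden at (152,322) and the hub at (226,343), which agrees with the model. Next I'll go over the knob, descend and grip.

Emit:
{"method": "step_arm", "body": {
  "plan": [0, -3.15, -2.75, 0, 0, 0, 0, 0, -3.15, -2.75, 0, 0, 0, 0, 0, -3.15, -2.75, 0, 0, 0, 0, 0, -3.1, -2.7, 0, 0, 0, 0, 0, 0, 0, 3.5, 0, 0, 0, 0, 0, 0, 3.5, 0, 0, 0, 0, 0, 0, 3.5, 0, 0, 0, 0, 0, 0, 3.0, 0, 0, 0, 0, 0, 0, 0, 0, 0, 0]
}}

```text
clock: 3.8
tool_pos: [0.4753, 0.0609, 0.0938]
orientation: [-0.002, 0.136, 0.991, -0.001]
ft_force: [-0.6, -0.7, 0.7]
opening: 0.0854
gripper_force: 0.0
```

Emit:
{"method": "step_arm", "body": {
  "plan": [1, 0, 0, 0, 0, 0, 0, 1, 0, 0, 0, 0, 0, 0, 1, 0, 0, 0, 0, 0, 0, 1, 0, 0, 0, 0, 0, 0, 1, 0, 0, 0, 0, 0, 0, 1, 0, 0, 0, 0, 0, 0]
}}

```text
clock: 4.4
tool_pos: [0.477, 0.0594, 0.0973]
orientation: [0.0, 0.138, 0.99, -0.0]
ft_force: [-2.6, -3.1, 13.4]
opening: 0.0287
gripper_force: 58.2
```

```bash
python3 - <<'E'
from h import *
s,R=st()
c=snap('side','d2.png'); i=c['img'][120:260,170:340,::-1]; cv2.imwrite('pics/d2.png',cv2.resize(i,None,fx=4,fy=4))
print(landmark_of('knob_mid','side')[:1])
E
```

```text
t 4.4 p [0.477  0.0594 0.0973] op 0.0287 F [-2.6 -3.1 13.4] grip 58.2
[[-0.962, 0.273, 0.001], [0.273, 0.962, -0.001], [-0.001, -0.0, -1.0]]
[{'position': [0.4776, 0.0641, 0.1128], 'conf': 0.48}]
```

View pics/d2.png

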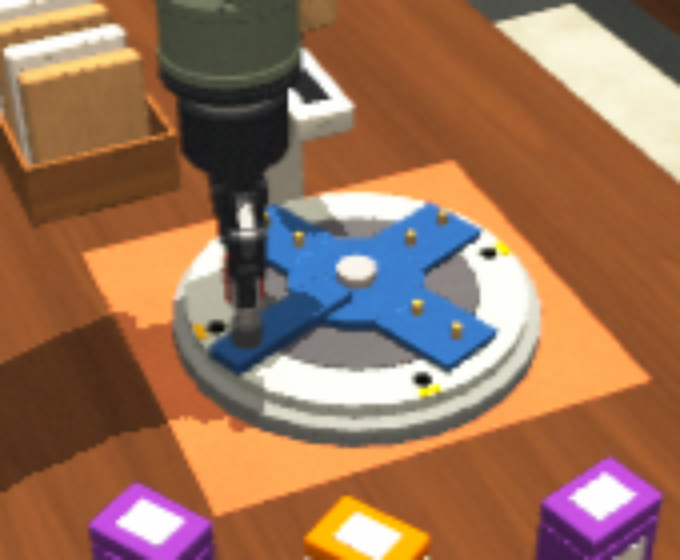

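Emit:
{"method": "step_arm", "body": {
  "plan": [1, 0, 0, -0.5, 0, 0, 0, 1, 0.37, 0.68, 0, 0, 0, 0, 1, 0.37, 0.68, 0, 0, 0, 0, 1, 0.37, 0.68, 0, 0, 0, 0, 1, 0.25, 0.72, 0, 0, 0, 0, 1, 0.25, 0.72, 0, 0, 0, 0, 1, 0.25, 0.72, 0, 0, 0, 0, 1, 0, 0, 0, 0, 0, 0, 1, 0, 0, 0, 0, 0, 0]
}}

```text
clock: 5.4
tool_pos: [0.4696, 0.1059, 0.1012]
orientation: [-0.001, 0.137, 0.991, -0.0]
ft_force: [-6.1, 1.2, -8.1]
opening: 0.0289
gripper_force: 59.9
```

Emit:
{"method": "step_arm", "body": {
  "plan": [1, 0, 0, 0.5, 0, 0, 0, 1, 0, 0, 0.5, 0, 0, 0, 1, 0, 0, 0.4, 0, 0, 0, 1, 0, 0, 0, 0, 0, 0, 1, 0, 0, 0, 0, 0, 0]
}}

```text
clock: 5.9
tool_pos: [0.4696, 0.1057, 0.0872]
orientation: [-0.001, 0.137, 0.991, -0.0]
ft_force: [-6.6, -0.2, -5.1]
opening: 0.0288
gripper_force: 60.2
```

Emit:
{"method": "step_arm", "body": {
  "plan": [1, 0, 0, 0.2, 0, 0, 0, 1, 0, 0, 0, 0, 0, 0, 0, 0, 0, 0, 0, 0, 0, 0, 0, 0, 0, 0, 0, 0, 0, 0, 0, 0, 0, 0, 0, 0, 0, 0, 0, 0, 0, 0, 0, 0, 0, 0, 0, 0, 0, 0, -4, 0, 0, 0, 0, 0, 0, -4, 0, 0, 0, 0, 0, 0, -4, 0, 0, 0]
}}

```text
invalid input at $.plan: expected a multiple of 7 numbers
```

```bash
python3 - <<'E'
from h import *
s,R=st()
for n in('side','scene'):
    c=snap(n)
    for q in('knob_mid','tin_orange','tin_black','place_2','tin_white'):
        print(n,q,[(np.round(d['position'],3).tolist(),round(d['conf'],2)) for d in landmark_of(q,n)[:3]])
    m=trace('knob_mid',n)
    if m: ys,xs=np.nonzero(m[0]['mask']);print('knob mask',xs.mean(),ys.mean(),'pred home',pix(c,[.4706,.1049,.103]),'ride',pix(c,[.4706,.1049,.115]))
rel(s,R,[.46,-.178,.25],0)
E
```

```text
t 5.9 p [0.4696 0.1057 0.0872] op 0.0288 F [-6.6 -0.2 -5.1] grip 60.2
[[-0.962, 0.272, -0.002], [0.272, 0.962, -0.0], [0.002, -0.0, -1.0]]
side knob_mid []
side tin_orange [([0.458, -0.184, 0.005], 0.87), ([0.339, -0.109, 0.0], 0.58)]
side tin_black [([0.493, -0.332, -0.001], 0.72), ([0.613, -0.215, 0.004], 0.68), ([0.349, -0.23, 0.004], 0.56)]
side place_2 [([0.593, 0.182, 0.042], 0.9), ([0.584, 0.016, 0.044], 0.69), ([0.587, -0.021, 0.033], 0.17)]
side tin_white []
scene knob_mid [([0.473, 0.106, 0.105], 0.67)]
scene tin_orange [([0.343, -0.115, 0.004], 0.72), ([0.46, -0.179, 0.003], 0.61)]
scene tin_black [([0.494, -0.333, 0.002], 0.88), ([0.352, -0.232, -0.0], 0.88), ([0.613, -0.216, 0.004], 0.66)]
scene place_2 [([0.591, 0.184, 0.045], 0.78), ([0.67, 0.097, 0.043], 0.78), ([0.588, 0.013, 0.044], 0.78)]
scene tin_white [([0.468, 0.105, 0.036], 0.55)]
knob mask 272.2117474916388 253.73571627647715 pred home [276.00879022 190.27791243] ride [276.24231477 187.10498711]
rel [-6.76, -27.57, -16.28, np.float64(-15.8)]
```

Emit:
{"method": "step_arm", "body": {
  "plan": [1, 0, 0, 0.2, 0, 0, 0, 1, 0, 0, 0, 0, 0, 0, 0, 0, 0, 0, 0, 0, 0, 0, 0, 0, 0, 0, 0, 0, 0, 0, 0, 0, 0, 0, 0, 0, 0, 0, 0, 0, 0, 0, 0, 0, 0, -4, 0, 0, 0, 0, 0, 0, -4, 0, 0, 0, 0, 0, 0, -4, 0, 0, 0, 0, 0, 0, -4, 0, 0, 0]
}}

```text
clock: 7.6
tool_pos: [0.4701, 0.1053, 0.2471]
orientation: [0.0, 0.137, 0.991, 0.0]
ft_force: [0.2, -0.2, -0.5]
opening: 0.0854
gripper_force: 0.0
```

Emit:
{"method": "step_arm", "body": {
  "plan": [0, -0.2, -3.8, 0, 0, 0, 0, 0, -0.2, -3.8, 0, 0, 0, 0, 0, -0.2, -3.8, 0, 0, 0, 0, 0, 0, -3.6, 0, 0, 0, 0, 0, 0, 0, 0, 0, 0, 0]
}}

```text
clock: 8.1
tool_pos: [0.4342, -0.0447, 0.2455]
orientation: [-0.0, 0.14, 0.99, -0.001]
ft_force: [0.2, 0.4, 0.0]
opening: 0.0854
gripper_force: 0.0
```

```bash
python3 - <<'E'
from h import *
s,R=st()
for n in('side','scene'):
    c=snap(n)
    for q in('knob_mid',):
        print(n,q,[(np.round(d['position'],3).tolist(),round(d['conf'],2)) for d in landmark_of(q,n)[:3]])
c=snap('wrist','w2.png')
for q in('tin_orange','tin_black'):
    print(q,[(np.round(d['position'],3).tolist(),round(d['conf'],2),np.round(pix(c,d['position']))) for d in landmark_of(q,'wrist')[:3]])
E
```

```text
t 8.1 p [ 0.4342 -0.0447  0.2455] op 0.0854 F [0.2 0.4 0. ] grip 0.0
[[-0.961, 0.278, -0.0], [0.278, 0.961, -0.002], [-0.0, -0.002, -1.0]]
side knob_mid [([0.461, -0.186, 0.006], 0.46), ([0.468, 0.11, 0.104], 0.42)]
scene knob_mid [([0.472, 0.105, 0.106], 0.56)]
tin_orange [([0.461, -0.178, 0.004], 0.57, array([160., 204.])), ([0.342, -0.111, -0.0], 0.55, array([178.,  97.]))]
tin_black [([0.61, -0.216, 0.002], 0.87, array([173., 304.])), ([0.348, -0.229, 0.0], 0.59, array([ 88., 130.])), ([0.496, -0.33, -0.0], 0.58, array([ 66., 255.]))]
```

View pics/w2.png

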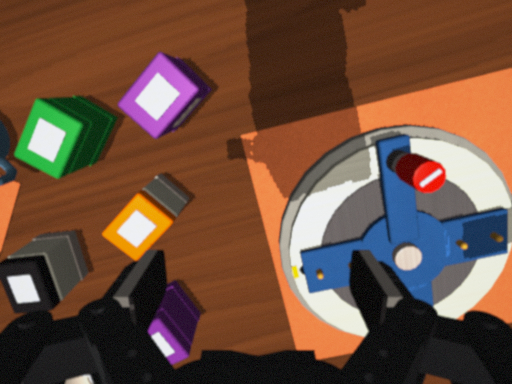

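The wrist view shows the orange tin at (140,225), the black one at (28,285) and, nearby, green at (45,140) and purple at (158,95) and (170,330). The knob is home over hole_a. Next I'll measure the tins from their lids projected onto z = 0.08.

```bash
cat >> h.py <<'E'
def label(c,u,v,z=0.08,r=45):
    "white label round pixel (u,v): centre, rect sides (mm) and yaw of long side on plane z"
    g=c['img'];m=((g.min(2)>150)&(g.max(2).astype(int)-g.min(2)<40)).astype(np.uint8)
    n,l,stt,cen=cv2.connectedComponentsWithStats(m)
    k=[i for i in range(1,n) if stt[i,4]>60 and np.hypot(*(cen[i]-[u,v]))<r]
    for i in k:
        cn=max(cv2.findContours((l==i).astype(np.uint8),0,1)[0],key=len)[:,0]
        P=np.array([ray(c,a,b,z)[:2] for a,b in cn])*1000
        (x,y),(w,h),a=cv2.minAreaRect(P.astype(np.float32))
        print('label px',np.round(cen[i]),'xy',round(x/1000,4),round(y/1000,4),'sides',round(w,1),round(h,1),'yaw long',round(a if w>h else a+90,1))
E
python3 - <<'E'
from h import *
c=snap('wrist')
for p in((140,225),(24,288),(158,97),(45,140)): label(c,*p)
hsv=cv2.cvtColor(c['img'],cv2.COLOR_RGB2HSV)
m=cv2.inRange(hsv,(10,150,120),(25,255,255));m[:,:90]=0;m[:,185:]=0;m[:180]=0;m[262:]=0
cn=np.vstack([k[:,0] for k in cv2.findContours(m,0,1)[0] if len(k)>15])
P=np.array([ray(c,a,b,.08)[:2] for a,b in cn])*1000
print(cv2.minAreaRect(P.astype(np.float32)),cn.min(0),cn.max(0))
E
```

```text
label px [136. 228.] xy 0.4596 -0.1806 sides 25.6 33.9 yaw long 120.4
label px [ 23. 288.] xy 0.494 -0.332 sides 26.9 34.8 yaw long 170.6
label px [157.  96.] xy 0.3403 -0.1106 sides 26.3 34.1 yaw long 120.1
label px [ 46. 140.] xy 0.3489 -0.2284 sides 26.2 34.2 yaw long 132.5
((454.03021240234375, -178.52371215820312), (100.99237060546875, 95.322509765625), 70.22308349609375) [ 90 180] [184 261]
```

Emit:
{"method": "step_arm", "body": {
  "plan": [0, -2.07, -4.1, 0, 0, 0, 0, 0, -2.07, -4.1, 0, 0, 0, 0, 0, -2.07, -4.1, 0, 0, 0, 0, 0, 0, 0, 1, 0, 0, 7.25, 0, 0, 0, 1, 0, 0, 7.25, 0, 0, 0, 1, 0, 0, 7.25, 0, 0, 0, 1, 0, 0, 7.25, 0, 0, 0, 1, 0, 0, 7.25, 0, 0, 0, 1, 0, 0, 7.25, 0, 0, 0, 0, 0, 0, 0]
}}

```text
clock: 9.5
tool_pos: [0.4614, -0.1752, 0.1844]
orientation: [-0.001, 0.495, 0.869, -0.0]
ft_force: [-0.6, 0.4, 0.0]
opening: 0.0859
gripper_force: 0.0
```

```bash
python3 - <<'E'
from h import *
s,R=st()
c=snap('wrist','w3.png')
u=pix(c,[.4596,-.1806,.08]);print(u);label(c,*u)
rel(s,R,[.4596,-.1806,.036],120.4)
E
```

```text
t 9.5 p [ 0.4614 -0.1752  0.1844] op 0.0859 F [-0.6  0.4  0. ] grip 0.0
[[-0.509, 0.861, -0.002], [0.861, 0.509, 0.0], [0.001, -0.001, -1.0]]
[253.27442779 194.69190529]
label px [246. 206.] xy 0.4606 -0.1886 sides 19.3 19.4 yaw long 120.6
rel [-0.39, -0.41, 14.84, np.float64(0.2)]
```

View pics/w3.png

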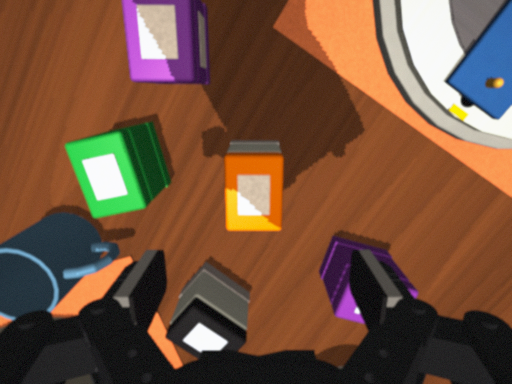

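The orange lid spans (226–283, 153–230) with its long side along tool x, centred at (254,192) where I predicted (253,195). That confirms the choice, so I'll descend and grip.

Emit:
{"method": "step_arm", "body": {
  "plan": [0, -0.4, -0.4, 3.7, 0, 0, 0, 0, 0, 0, 3.7, 0, 0, 0, 0, 0, 0, 3.7, 0, 0, 0, 0, 0, 0, 3.7, 0, 0, 0, 0, 0, 0, 0, 0, 0, 0, 1, 0, 0, 0, 0, 0, 0, 1, 0, 0, 0, 0, 0, 0, 1, 0, 0, 0, 0, 0, 0, 1, 0, 0, 0, 0, 0, 0, 1, 0, 0, 0, 0, 0, 0]
}}

```text
clock: 10.55
tool_pos: [0.461, -0.1816, 0.0393]
orientation: [0.001, 0.495, 0.869, 0.0]
ft_force: [-1.4, 1.6, 17.4]
opening: 0.0476
gripper_force: 60.5
```

Emit:
{"method": "step_arm", "body": {
  "plan": [1, 0, 0, -3, 0, 0, 0, 1, 0, 0, -4, 0, 0, 0, 1, 0, 0, -4, 0, 0, 0, 1, 0, 0, -4, 0, 0, 0, 1, 0, 0, 0, 0, 0, 0]
}}

```text
clock: 11.05
tool_pos: [0.4616, -0.1819, 0.1926]
orientation: [0.004, 0.495, 0.869, 0.001]
ft_force: [0.2, -0.4, -3.8]
opening: 0.0472
gripper_force: 64.3
```

```bash
python3 - <<'E'
from h import *
s,R=st()
c=snap('wrist')
rel(s,R,[.6754,.0974,s['tool_pos'][2]],177.9)
E
```

```text
t 11.05 p [ 0.4616 -0.1819  0.1926] op 0.0472 F [ 0.2 -0.4 -3.8] grip 64.3
[[-0.511, 0.86, 0.008], [0.86, 0.511, -0.003], [-0.006, 0.005, -1.0]]
rel [13.09, 32.65, 0.09, np.float64(-57.2)]
```

Emit:
{"method": "step_arm", "body": {
  "plan": [1, 1.64, 4.08, 0, 0, 0, 0, 1, 1.64, 4.08, 0, 0, 0, 0, 1, 1.64, 4.08, 0, 0, 0, 0, 1, 1.64, 4.08, 0, 0, 0, 0, 1, 1.64, 4.08, 0, 0, 0, 0, 1, 1.64, 4.08, 0, 0, 0, 0, 1, 1.64, 4.08, 0, 0, 0, 0, 1, 1.64, 4.08, 0, 0, 0, 0, 1, 0, 0, 0, 0, 0, 0]
}}

```text
clock: 12.0
tool_pos: [0.6749, 0.104, 0.1853]
orientation: [-0.001, 0.492, 0.871, 0.001]
ft_force: [-1.8, 1.6, -3.4]
opening: 0.0472
gripper_force: 64.7
```

Emit:
{"method": "step_arm", "body": {
  "plan": [1, 0, 0, 0, 0, 0, -8.2, 1, 0, 0, 0, 0, 0, -8.2, 1, 0, 0, 0, 0, 0, -8.2, 1, 0, 0, 0, 0, 0, -8.2, 1, 0, 0, 0, 0, 0, -8.2, 1, 0, 0, 0, 0, 0, -8.2, 1, 0, 0, 0, 0, 0, -8.0, 1, 0, 0, 0, 0, 0, 0]
}}

```text
clock: 12.8
tool_pos: [0.6734, 0.0979, 0.1864]
orientation: [-0.001, 0.017, 1.0, 0.0]
ft_force: [0.4, 0.1, -3.2]
opening: 0.0472
gripper_force: 64.8
```

```bash
python3 - <<'E'
from h import *
s,R=st()
c=snap('wrist','w4.png')
for n in('side','scene'):
    c=snap(n)
    for q in('tin_orange','place_2'):
        print(n,q,[(np.round(d['position'],3).tolist(),round(d['conf'],2)) for d in landmark_of(q,n)[:3]])
cv2.imwrite('pics/s3.png',cv2.resize(c['img'][130:300,180:370,::-1],None,fx=4,fy=3.5))
rel(s,R,[.6754,.0974,.1],177.9)
E
```

```text
t 12.8 p [0.6734 0.0979 0.1864] op 0.0472 F [ 0.4  0.1 -3.2] grip 64.8
[[-0.999, 0.034, -0.001], [0.034, 0.999, 0.0], [0.001, 0.0, -1.0]]
side tin_orange [([0.344, -0.11, -0.003], 0.98), ([0.47, 0.106, 0.032], 0.73), ([0.671, 0.095, 0.15], 0.72)]
side place_2 [([0.592, 0.181, 0.043], 0.78), ([0.587, 0.016, 0.046], 0.76), ([0.675, 0.098, 0.046], 0.71)]
scene tin_orange [([0.34, -0.111, 0.001], 0.76), ([0.675, 0.097, 0.144], 0.64), ([0.711, -0.368, 0.003], 0.35)]
scene place_2 [([0.592, 0.186, 0.043], 0.87), ([0.671, 0.099, 0.044], 0.84), ([0.588, 0.014, 0.044], 0.82)]
rel [-0.21, -0.04, 8.64, np.float64(0.2)]
```

View pics/s3.png

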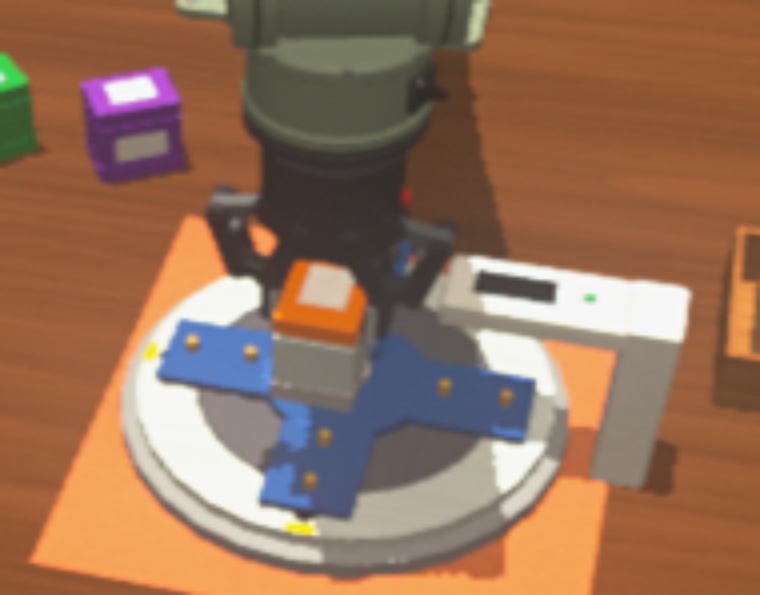

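The orange tin is held upright over place_2, with its pegs visible at (324,436) and (310,480) in the crop. I'll measure the pegs and label with the same cameras so calibration errors cancel.

```bash
cat > pg.py <<'E'
from h import *
from scipy.optimize import least_squares
s,R=st()
K=np.array([[.065],[.105]])
for n in('scene','side'):
    c=snap(n);h=cv2.cvtColor(c['img'],cv2.COLOR_RGB2HSV)
    m=cv2.inRange(h,(12,90,90),(32,255,255))
    nn,l,q,cen=cv2.connectedComponentsWithStats(m)
    P=[ray(c,*cen[i],.055)[:2] for i in range(1,nn) if 1<q[i,4]<40]
    P=np.array([p for p in P if np.hypot(*(p-[.5905,.1005]))<.125])
    def pred(v): return np.array([[v[0]+r*np.cos(v[2]+k*np.pi/2),v[1]+r*np.sin(v[2]+k*np.pi/2)] for k in(0,1,-1) for r in(.065,.105)])
    v0=[.5905,.1005,np.radians(-2.1)]
    Q=pred(v0);pairs=[(i,j) for i,p in enumerate(P) for j,w in enumerate(Q) if np.hypot(*(p-w))<.01]
    if len(pairs)>2:
        f=least_squares(lambda v:np.concatenate([P[i]-pred(v)[j] for i,j in pairs]),v0)
        print(n,'wheel',np.round(f.x[:2],4),np.degrees(f.x[2]).round(2),'pairs',len(pairs),'rms mm',1000*np.sqrt(np.mean(f.fun**2)).round(4))
    z=s['tool_pos'][2]+.0425
    u=pix(c,[*s['tool_pos'][:2],z]);print(n,'tcp',np.round(s['tool_pos'],4));label(c,*u,z=z,r=12)
E
python3 pg.py
```

```text
t 13.15 p [0.6737 0.0982 0.1872] op 0.0474 F [ 0.4 -0.1 -2.3] grip 64.8
[[-0.999, 0.038, -0.0], [0.038, 0.999, -0.0], [0.0, -0.0, -1.0]]
scene wheel [0.5925 0.1019] -2.46 pairs 6 rms mm 0.3
scene tcp [0.6737 0.0982 0.1872]
side wheel [0.5871 0.0969] -2.17 pairs 6 rms mm 0.8
side tcp [0.6737 0.0982 0.1872]
```

```bash
sed -i 's/def label(c,u,v,z=0.08,r=45):/def label(c,u,v,z=0.08,r=45,th=150):/; s/g.min(2)>150/g.min(2)>th/; s/-g.min(2)<40/-g.min(2)<60/' h.py; python3 - <<'E'
from h import *
s,R=st()
for n in('scene','side'):
    c=snap(n); z=s['tool_pos'][2]+.0425
    u=pix(c,[*s['tool_pos'][:2],z]);print(n,np.round(u))
    label(c,*u,z=z,r=15,th=110)
    # brightest lid mask
    h=cv2.cvtColor(c['img'],cv2.COLOR_RGB2HSV);b=c['img'][int(u[1])-8:int(u[1])+9:4,int(u[0])-8:int(u[0])+9:4];print(b.tolist() if n=='side' else '')
E
```

```text
t 13.25 p [0.6738 0.0982 0.1873] op 0.0474 F [ 0.3 -1.5 -2.9] grip 64.8
[[-0.999, 0.037, -0.0], [0.037, 0.999, -0.0], [0.0, -0.0, -1.0]]
scene [261. 212.]
label px [262. 211.] xy 0.672 0.1 sides 24.5 32.6 yaw long 177.5

side [285. 133.]
[[[30, 27, 24], [43, 42, 44], [29, 29, 27], [26, 23, 25], [32, 33, 32]], [[105, 63, 36], [26, 28, 28], [28, 28, 30], [31, 32, 32], [24, 25, 25]], [[229, 104, 0], [222, 203, 176], [182, 168, 147], [204, 187, 163], [24, 25, 26]], [[227, 102, 0], [229, 105, 0], [228, 104, 0], [24, 28, 25], [39, 39, 36]], [[127, 54, 0], [145, 64, 0], [142, 63, 0], [30, 29, 30], [85, 69, 52]]]
```

Emit:
{"method": "step_arm", "body": {
  "plan": [1, -0.32, -0.1, 2.8, 0, 0, 0, 1, 0, 0, 2.8, 0, 0, 0, 1, 0, 0, 2.7, 0, 0, 0, 1, 0, 0, 0, 0, 0, 0, 1, 0, 0, 0, 0, 0, 0]
}}

```text
clock: 13.85
tool_pos: [0.6772, 0.097, 0.1051]
orientation: [0.0, 0.018, 1.0, -0.0]
ft_force: [-0.3, 0.4, -1.8]
opening: 0.0474
gripper_force: 64.4
```

```bash
python3 - <<'E'
from h import *
s,R=st()
for n in('scene','side'):
    c=snap(n); z=s['tool_pos'][2]+.0425
    u=pix(c,[*s['tool_pos'][:2],z]);print(n,np.round(u))
    label(c,*u,z=z,r=18,th=110)
    if n=='side': cv2.imwrite('pics/d4.png',cv2.resize(c['img'][110:230,210:330,::-1],None,fx=5,fy=5))
E
```

```text
t 13.85 p [0.6772 0.097  0.1051] op 0.0474 F [-0.3  0.4 -1.8] grip 64.4
[[-0.999, 0.037, 0.0], [0.037, 0.999, -0.0], [-0.0, 0.0, -1.0]]
scene [259. 236.]
label px [260. 236.] xy 0.6758 0.0978 sides 22.7 31.5 yaw long 177.0
side [285. 156.]
```

View pics/d4.png

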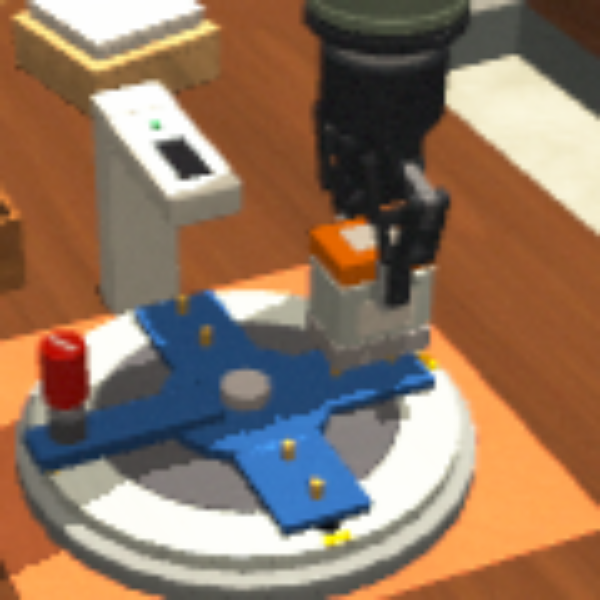

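The tin is right above the pegs and within 2 mm of the place in the same camera, so I'll lower it.

Emit:
{"method": "step_arm", "body": {
  "plan": [1, -0.05, 0, 0.6, 0, 0, 0, 1, 0, 0, 0.5, 0, 0, 0, 1, 0, 0, 0.4, 0, 0, 0, 1, 0, 0, 0.4, 0, 0, 0, 1, 0, 0, 0, 0, 0, 0]
}}

```text
clock: 14.45
tool_pos: [0.6774, 0.097, 0.0849]
orientation: [-0.0, 0.018, 1.0, -0.0]
ft_force: [-0.5, -0.1, -2.9]
opening: 0.0477
gripper_force: 64.7
```

Emit:
{"method": "step_arm", "body": {
  "plan": [1, 0, 0, 0.2, 0, 0, 0, 1, 0, 0, 0.2, 0, 0, 0, 1, 0, 0, 0, 0, 0, 0]
}}

```text
clock: 14.75
tool_pos: [0.6777, 0.0971, 0.0843]
orientation: [0.001, 0.018, 1.0, 0.0]
ft_force: [-17.7, -1.3, 40.1]
opening: 0.0473
gripper_force: 69.3
```

Emit:
{"method": "step_arm", "body": {
  "plan": [0, 0, 0, 0, 0, 0, 0, 0, 0, 0, 0, 0, 0, 0, 0, 0, 0, 0, 0, 0, 0, 0, 0, 0, 0, 0, 0, 0, 0, 0, 0, -3, 0, 0, 0, 0, 0, 0, -4, 0, 0, 0, 0, 0, 0, -4, 0, 0, 0, 0, 0, 0, -3, 0, 0, 0, 0, 0, 0, 0, 0, 0, 0]
}}

```text
clock: 15.65
tool_pos: [0.6789, 0.0972, 0.2255]
orientation: [0.003, 0.018, 1.0, 0.001]
ft_force: [0.0, -1.0, -0.9]
opening: 0.0852
gripper_force: 0.0
```

```bash
python3 - <<'E'
from h import *
s,R=st()
for n in('scene','side'):
    c=snap(n)
    u=pix(c,[.6746,.097,.125]);label(c,*u,z=.125,r=18,th=110)
    for q in('tin_orange','tin_black'): print(n,q,[(np.round(d['position'],3).tolist(),round(d['conf'],2)) for d in landmark_of(q,n)[:4]])
rel(s,R,[.494,-.25,s['tool_pos'][2]],170.6)
E
```

```text
t 15.65 p [0.6789 0.0972 0.2255] op 0.0852 F [ 0.  -1.  -0.9] grip 0.0
[[-0.999, 0.037, 0.006], [0.037, 0.999, 0.001], [-0.006, 0.001, -1.0]]
label px [259. 242.] xy 0.6752 0.0978 sides 22.5 30.5 yaw long 178.8
scene tin_orange [([0.676, 0.097, 0.042], 0.93), ([0.342, -0.112, 0.002], 0.66)]
scene tin_black [([0.351, -0.228, -0.0], 0.91), ([0.61, -0.215, 0.004], 0.79), ([0.496, -0.33, 0.001], 0.74)]
label px [281. 177.] xy 0.628 0.0284 sides 60.7 27.3 yaw long 64.2
side tin_orange [([0.679, 0.093, 0.049], 0.83), ([0.339, -0.11, -0.001], 0.66)]
side tin_black [([0.351, -0.226, 0.003], 0.8), ([0.611, -0.214, 0.004], 0.69), ([0.49, -0.329, -0.0], 0.62), ([0.675, 0.093, 0.045], 0.44)]
rel [17.19, -35.38, -0.15, np.float64(7.3)]
```

Emit:
{"method": "step_arm", "body": {
  "plan": [0, 1.69, -4.35, 0, 0, 0, 0, 0, 1.69, -4.35, 0, 0, 0, 0, 0, 1.69, -4.35, 0, 0, 0, 0, 0, 1.69, -4.35, 0, 0, 0, 0, 0, 1.69, -4.35, 0, 0, 0, 0, 0, 1.69, -4.35, 0, 0, 0, 0, 0, 1.69, -4.35, 0, 0, 0, 0, 0, 1.69, -4.35, 0, 0, 0, 0, 0, 1.69, -4.35, 0, 0, 0, 0, 0, 1.69, -4.35, 0, 0, 0, 0]
}}

```text
clock: 16.95
tool_pos: [0.4915, -0.3331, 0.2209]
orientation: [-0.0, 0.018, 1.0, 0.0]
ft_force: [1.3, 0.1, 0.3]
opening: 0.0854
gripper_force: 0.0
```

Emit:
{"method": "step_arm", "body": {
  "plan": [0, 0, 0, 0, 0, 0, 7.3, 0, 0, 0, 0, 0, 0, 0]
}}

```text
clock: 17.15
tool_pos: [0.492, -0.3322, 0.2207]
orientation: [-0.0, 0.084, 0.996, 0.0]
ft_force: [1.0, 1.3, -0.2]
opening: 0.0855
gripper_force: 0.0
```

```bash
python3 - <<'E'
from h import *
s,R=st();print(np.round(s['qpos'],2))
c=snap('wrist','w5.png')
u=pix(c,[.494,-.332,.08]);print(u);label(c,*u,r=60,th=130)
for q in('tin_black',): print(q,[(np.round(d['position'],3).tolist(),round(d['conf'],2),np.round(pix(c,d['position']))) for d in landmark_of(q,'wrist')[:4]])
rel(s,R,[.494,-.332,.036],170.6)
E
```

```text
t 17.15 p [ 0.492  -0.3322  0.2207] op 0.0855 F [ 1.   1.3 -0.2] grip 0.0
[[-0.986, 0.168, -0.001], [0.168, 0.986, 0.0], [0.001, 0.0, -1.0]]
[ 0.61  0.75 -0.14  1.42  0.11  0.98  1.84]
[258.3642013  180.82889963]
label px [259. 181.] xy 0.4941 -0.3314 sides 26.3 33.8 yaw long 170.3
tin_black [([0.611, -0.214, 0.003], 0.82, array([366., 237.])), ([0.347, -0.227, -0.001], 0.81, array([335.,   5.])), ([0.496, -0.328, 0.001], 0.8, array([262., 164.]))]
rel [-0.21, 0.05, 18.47, np.float64(-0.3)]
```

View pics/w5.png

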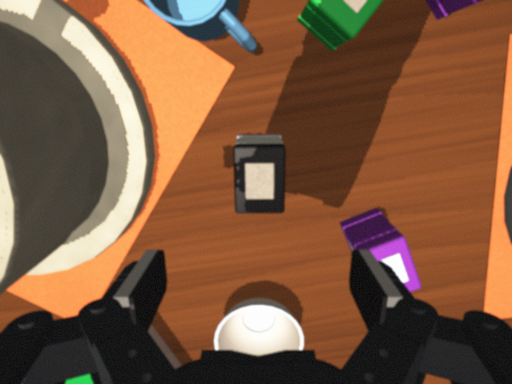

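The black lid is at (260,180), aligned with the tool. Green (340,20) and purple (380,245) are clear of it, so I'll descend and grip.

Emit:
{"method": "step_arm", "body": {
  "plan": [0, -0.2, 0, 3.7, 0, 0, 0, 0, 0, 0, 3.7, 0, 0, 0, 0, 0, 0, 3.7, 0, 0, 0, 0, 0, 0, 3.7, 0, 0, 0, 0, 0, 0, 3.7, 0, 0, 0, 0, 0, 0, 0, 0, 0, 0, 1, 0, 0, 0, 0, 0, 0, 1, 0, 0, 0, 0, 0, 0, 1, 0, 0, 0, 0, 0, 0, 1, 0, 0, 0, 0, 0, 0]
}}

```text
clock: 18.25
tool_pos: [0.4955, -0.3321, 0.0384]
orientation: [0.001, 0.082, 0.997, -0.001]
ft_force: [-1.4, 2.1, 12.8]
opening: 0.0473
gripper_force: 60.3
```

Emit:
{"method": "step_arm", "body": {
  "plan": [1, 0, 0, 0, 0, 0, 0, 1, 0, 0, -3, 0, 0, 0, 1, 0, 0, -4, 0, 0, 0, 1, 0, 0, -4, 0, 0, 0, 1, 0, 0, -4, 0, 0, 0, 1, 0, 0, 0, 0, 0, 0]
}}

```text
clock: 18.85
tool_pos: [0.4963, -0.3328, 0.1923]
orientation: [0.004, 0.082, 0.997, -0.002]
ft_force: [0.5, -0.7, -3.1]
opening: 0.0476
gripper_force: 63.6
```

```bash
python3 - <<'E'
from h import *
s,R=st()
rel(s,R,[.5863,.0155,s['tool_pos'][2]],87.7)
E
```

```text
t 18.85 p [ 0.4963 -0.3328  0.1923] op 0.0476 F [ 0.5 -0.7 -3.1] grip 63.6
[[-0.987, 0.163, 0.007], [0.163, 0.987, -0.005], [-0.008, -0.003, -1.0]]
rel [-3.2, 35.83, -0.09, np.float64(82.9)]
```

Emit:
{"method": "step_arm", "body": {
  "plan": [1, -0.36, 3.98, 0, 0, 0, 0, 1, -0.36, 3.98, 0, 0, 0, 0, 1, -0.36, 3.98, 0, 0, 0, 0, 1, -0.36, 3.98, 0, 0, 0, 0, 1, -0.36, 3.98, 0, 0, 0, 0, 1, -0.36, 3.98, 0, 0, 0, 0, 1, -0.36, 3.98, 0, 0, 0, 0, 1, -0.36, 3.98, 0, 0, 0, 0, 1, -0.36, 3.98, 0, 0, 0, 0, 1, 0, 0, 0, 0, 0, 0]
}}

```text
clock: 19.85
tool_pos: [0.5855, 0.0224, 0.1863]
orientation: [0.0, 0.078, 0.997, 0.002]
ft_force: [-0.3, -0.5, -3.1]
opening: 0.0472
gripper_force: 63.9
```

Emit:
{"method": "step_arm", "body": {
  "plan": [1, 0, 0, 0, 0, 0, 8.3, 1, 0, 0, 0, 0, 0, 8.3, 1, 0, 0, 0, 0, 0, 8.3, 1, 0, 0, 0, 0, 0, 8.3, 1, 0, 0, 0, 0, 0, 8.3, 1, 0, 0, 0, 0, 0, 8.3, 1, 0, 0, 0, 0, 0, 8.3, 1, 0, 0, 0, 0, 0, 8.3, 1, 0, 0, 0, 0, 0, 8.3, 1, 0, 0, 0, 0, 0, 8.3]
}}

```text
clock: 20.85
tool_pos: [0.5849, 0.0161, 0.1865]
orientation: [-0.0, 0.724, 0.69, 0.0]
ft_force: [0.6, -0.4, -2.6]
opening: 0.0475
gripper_force: 64.0
```

```bash
python3 - <<'E'
from h import *
s,R=st()
rel(s,R,[.5863,.014,.105],87.7)
E
```

```text
t 20.85 p [0.5849 0.0161 0.1865] op 0.0475 F [ 0.6 -0.4 -2.6] grip 64.0
[[0.048, 0.999, 0.0], [0.999, -0.048, 0.0], [0.0, 0.0, -1.0]]
rel [-0.21, 0.15, 8.15, np.float64(-0.4)]
```

Emit:
{"method": "step_arm", "body": {
  "plan": [1, -0.2, 0.15, 2.7, 0, 0, 0, 1, 0, 0, 2.7, 0, 0, 0, 1, 0, 0, 2.6, 0, 0, 0, 1, 0, 0, 0, 0, 0, 0, 1, 0, 0, 0, 0, 0, 0]
}}

```text
clock: 21.35
tool_pos: [0.5866, 0.014, 0.1071]
orientation: [0.0, 0.722, 0.692, 0.0]
ft_force: [0.8, 0.5, -1.9]
opening: 0.0478
gripper_force: 63.7
```

```bash
python3 - <<'E'
from h import *
s,R=st()
for n in('scene','side'):
    c=snap(n); z=s['tool_pos'][2]+.0425
    u=pix(c,[*s['tool_pos'][:2],z])
    label(c,*u,z=z,r=18,th=110)
    ctr,a=((.5925,.1019),-2.46) if n=='scene' else ((.5871,.0969),-2.17)
    a=np.radians(a-90);print(n,'place_3 in this cam',np.round(np.array(ctr)+.085*np.array([np.cos(a),np.sin(a)]),4))
    if n=='scene': cv2.imwrite('pics/s5.png',cv2.resize(c['img'][170:290,190:330,::-1],None,fx=5,fy=5))
E
```

```text
t 21.35 p [0.5866 0.014  0.1071] op 0.0478 F [ 0.8  0.5 -1.9] grip 63.7
[[0.042, 0.999, 0.0], [0.999, -0.042, -0.0], [-0.0, 0.0, -1.0]]
scene place_3 in this cam [0.5889 0.017 ]
side place_3 in this cam [0.5839 0.012 ]
```

View pics/s5.png

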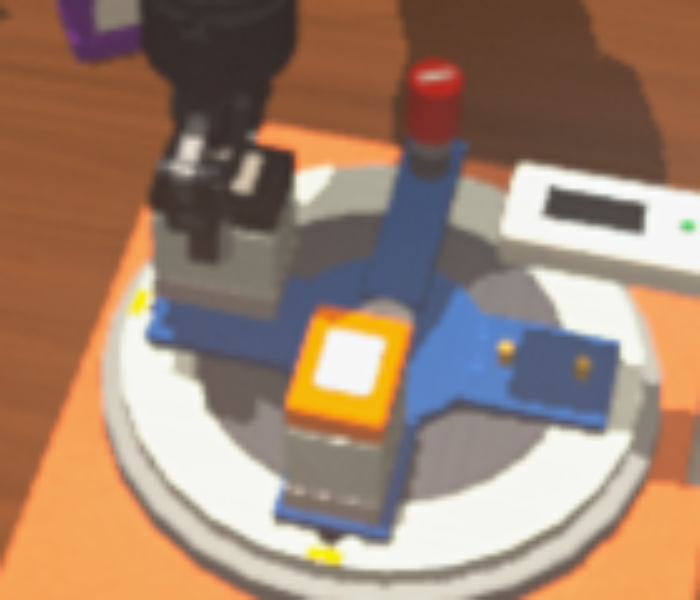

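The orange tin is seated at crop (350,430), the knob is home, and the black tin is over place_3's arm at (225,240), well aligned. I'll lower it.

Emit:
{"method": "step_arm", "body": {
  "plan": [1, 0, 0, 0.6, 0, 0, 0, 1, 0, 0, 0.5, 0, 0, 0, 1, 0, 0, 0.5, 0, 0, 0, 1, 0, 0, 0.5, 0, 0, 0, 1, 0, 0, 0.1, 0, 0, 0, 1, 0, 0, 0, 0, 0, 0]
}}

```text
clock: 22.05
tool_pos: [0.5864, 0.0141, 0.0841]
orientation: [-0.0, 0.722, 0.692, -0.0]
ft_force: [0.4, 0.2, -2.3]
opening: 0.0475
gripper_force: 63.8
```

Emit:
{"method": "step_arm", "body": {
  "plan": [1, 0, 0, 0.1, 0, 0, 0, 0, 0, 0, 0, 0, 0, 0, 0, 0, 0, 0, 0, 0, 0, 0, 0, 0, 0, 0, 0, 0, 0, 0, 0, 0, 0, 0, 0, 0, 0, 0, -3, 0, 0, 0, 0, 0, 0, -4, 0, 0, 0, 0, 0, 0, -4, 0, 0, 0, 0, 0, 0, -3, 0, 0, 0, 0, 0, 0, 0, 0, 0, 0]
}}

```text
clock: 23.05
tool_pos: [0.5878, 0.014, 0.227]
orientation: [0.002, 0.722, 0.692, 0.002]
ft_force: [0.7, -0.6, -0.7]
opening: 0.0857
gripper_force: 0.0
```

```bash
python3 - <<'E'
from h import *
s,R=st()
for n in('scene','side'):
    c=snap(n)
    u=pix(c,[.5863,.0155,.125]);label(c,*u,z=.125,r=15,th=130)
    for q in('tin_orange','tin_black','knob_mid'): print(n,q,[(np.round(d['position'],3).tolist(),round(d['conf'],2)) for d in landmark_of(q,n)[:4]])
rel(s,R,[.4700,.1055,.19]);rel(s,R,[.4700,.1055,.085])
E
```

```text
t 23.05 p [0.5878 0.014  0.227 ] op 0.0857 F [ 0.7 -0.6 -0.7] grip 0.0
[[0.042, 0.999, 0.006], [0.999, -0.042, 0.0], [0.0, 0.006, -1.0]]
label px [234. 210.] xy 0.5859 0.0145 sides 34.8 26.3 yaw long 83.6
scene tin_orange [([0.678, 0.096, 0.043], 0.75), ([0.341, -0.112, 0.002], 0.7)]
scene tin_black [([0.352, -0.228, -0.001], 0.84), ([0.61, -0.215, -0.0], 0.76), ([0.588, 0.015, 0.046], 0.6)]
scene knob_mid [([0.473, 0.104, 0.103], 0.52)]
label px [263. 172.] xy 0.596 0.078 sides 57.7 48.4 yaw long 87.7
side tin_orange [([0.676, 0.093, 0.049], 0.66), ([0.594, 0.186, 0.045], 0.55)]
side tin_black [([0.35, -0.228, 0.005], 0.85), ([0.614, -0.215, -0.001], 0.73), ([0.581, 0.017, 0.046], 0.63), ([0.59, 0.183, 0.041], 0.6)]
side knob_mid [([0.469, 0.109, 0.101], 0.49)]
rel [8.65, -12.17, 3.64]
rel [8.65, -12.23, 14.14]
```

Emit:
{"method": "step_arm", "body": {
  "plan": [0, 2.9, -4.07, 0, 0, 0, 0, 0, 2.9, -4.07, 0, 0, 0, 0, 0, 2.9, -4.07, 0, 0, 0, 0, 0, 0, 0, 0, 0, 0, 0, 0, 0, 0, 3.5, 0, 0, 0, 0, 0, 0, 3.5, 0, 0, 0, 0, 0, 0, 3.5, 0, 0, 0, 0, 0, 0, 3.4, 0, 0, 0, 0, 0, 0, 0, 0, 0, 0]
}}

```text
clock: 24.35
tool_pos: [0.4668, 0.1055, 0.0814]
orientation: [-0.001, 0.722, 0.692, -0.002]
ft_force: [-0.1, 0.4, 0.1]
opening: 0.0852
gripper_force: 0.0
```

Emit:
{"method": "step_arm", "body": {
  "plan": [1, 0, 0, 0, 0, 0, 0, 1, 0, 0, 0, 0, 0, 0, 1, 0, 0, 0, 0, 0, 0, 1, 0, 0, 0, 0, 0, 0, 1, 0, 0, 0, 0, 0, 0, 1, 0, 0, 0, 0, 0, 0, 1, 0, 0, 0, 0, 0, 0]
}}

```text
clock: 25.05
tool_pos: [0.4699, 0.1063, 0.0856]
orientation: [0.001, 0.722, 0.692, 0.002]
ft_force: [6.7, 0.5, 15.4]
opening: 0.0294
gripper_force: 58.1
```

Emit:
{"method": "step_arm", "body": {
  "plan": [1, 0, 0, -0.8, 0, 0, 0, 1, 0, 0, -0.7, 0, 0, 0, 1, 0, 0, 0, 0, 0, 0]
}}

```text
clock: 25.35
tool_pos: [0.4698, 0.1063, 0.1005]
orientation: [0.001, 0.722, 0.692, 0.002]
ft_force: [9.4, 0.0, -8.3]
opening: 0.0287
gripper_force: 59.6
```

```bash
python3 - <<'E'
from h import *
s,R=st()
c0=np.array([.5897,.1004]);a0=np.arctan2(*(s['tool_pos'][:2]-c0)[::-1])
a1=np.radians(180-2.3+90);a0%=2*np.pi
print(np.degrees(a0),np.degrees(a1),np.hypot(*(s['tool_pos'][:2]-c0)))
pts=[c0+.12*np.array([np.cos(a),np.sin(a)]) for a in np.linspace(a0,a1,11)]
pts[0]=s['tool_pos'][:2];D=np.diff(pts,axis=0)@R[:2,:2]*100
print(np.round(D,2).tolist())
E
```

```text
t 25.35 p [0.4698 0.1063 0.1005] op 0.0287 F [ 9.4  0.  -8.3] grip 59.6
[[0.042, 0.999, 0.004], [0.999, -0.042, 0.0], [0.0, 0.004, -1.0]]
177.16700317283903 267.7 0.12007336151848931
[[-1.89, 0.14], [-1.84, 0.43], [-1.75, 0.72], [-1.62, 0.98], [-1.44, 1.23], [-1.23, 1.44], [-0.99, 1.61], [-0.73, 1.75], [-0.44, 1.84], [-0.15, 1.89]]
```

Emit:
{"method": "step_arm", "body": {
  "plan": [1, -0.95, 0.07, 0, 0, 0, 0, 1, -0.94, 0.07, 0, 0, 0, 0, 1, -0.92, 0.21, 0, 0, 0, 0, 1, -0.92, 0.22, 0, 0, 0, 0, 1, -0.88, 0.36, 0, 0, 0, 0, 1, -0.87, 0.36, 0, 0, 0, 0, 1, -0.81, 0.49, 0, 0, 0, 0, 1, -0.81, 0.49, 0, 0, 0, 0, 1, -0.72, 0.61, 0, 0, 0, 0, 1, -0.72, 0.62, 0, 0, 0, 0]
}}

```text
clock: 26.35
tool_pos: [0.5011, 0.0204, 0.0999]
orientation: [0.001, 0.721, 0.693, 0.002]
ft_force: [9.1, 11.5, -7.3]
opening: 0.0282
gripper_force: 59.9
```

Emit:
{"method": "step_arm", "body": {
  "plan": [1, -0.62, 0.72, 0, 0, 0, 0, 1, -0.61, 0.72, 0, 0, 0, 0, 1, -0.5, 0.8, 0, 0, 0, 0, 1, -0.49, 0.81, 0, 0, 0, 0, 1, -0.37, 0.87, 0, 0, 0, 0, 1, -0.36, 0.88, 0, 0, 0, 0, 1, -0.22, 0.92, 0, 0, 0, 0, 1, -0.22, 0.92, 0, 0, 0, 0, 1, -0.15, 1.89, 0, 0, 0, 0, 1, 0, 0, 0, 0, 0, 0]
}}

```text
clock: 27.35
tool_pos: [0.5846, -0.0182, 0.0993]
orientation: [-0.0, 0.721, 0.693, 0.001]
ft_force: [1.7, 6.2, -7.2]
opening: 0.0287
gripper_force: 60.9
```

Emit:
{"method": "step_arm", "body": {
  "plan": [1, 0, 0, 0, 0, 0, 0, 1, 0, 0, 0, 0, 0, 0]
}}

```text
clock: 27.55
tool_pos: [0.5832, -0.0182, 0.0993]
orientation: [-0.001, 0.721, 0.692, 0.0]
ft_force: [2.0, 5.9, -7.9]
opening: 0.0286
gripper_force: 60.8
```

```bash
python3 - <<'E'
from h import *
s,R=st();v=s['tool_pos'][:2]-[.5897,.1004];print(np.degrees(np.arctan2(v[1],v[0]))%360,np.hypot(*v))
rel(s,R,[*(np.array([.5897,.1004])+.12*np.array([np.cos(np.radians(267.7)),np.sin(np.radians(267.7))])),s['tool_pos'][2]])
E
```

```text
t 27.55 p [ 0.5832 -0.0182  0.0993] op 0.0286 F [ 2.   5.9 -7.9] grip 60.8
[[0.041, 0.999, -0.001], [0.999, -0.041, 0.002], [0.001, -0.001, -1.0]]
266.8409991452246 0.11873447938112695
rel [-0.13, 0.18, -0.0]
```

Emit:
{"method": "step_arm", "body": {
  "plan": [1, 0, 0.2, 0, 0, 0, 0, 1, 0, 0, 0.5, 0, 0, 0, 1, 0, 0, 0.5, 0, 0, 0, 1, 0, 0, 0.4, 0, 0, 0, 1, 0, 0, 0, 0, 0, 0, 1, 0, 0, 0, 0, 0, 0]
}}

```text
clock: 28.15
tool_pos: [0.5856, -0.0183, 0.0859]
orientation: [-0.0, 0.721, 0.693, 0.001]
ft_force: [1.0, 6.9, -0.1]
opening: 0.0285
gripper_force: 61.7
```

Emit:
{"method": "step_arm", "body": {
  "plan": [0, 0, 0, 0, 0, 0, 0, 0, 0, 0, 0, 0, 0, 0, 0, 0, 0, 0, 0, 0, 0, 0, 0, 0, 0, 0, 0, 0, 0, 0, 0, 0, 0, 0, 0, 0, 0, 0, 0, 0, 0, 0, 0, 0, 0, 0, 0, 0, 0, 0, 0, 0, 0, 0, 0, 0, 0, 0, 0, 0, 0, 0, 0, 0, 0, 0, 0, 0, 0, 0]
}}

```text
clock: 29.15
tool_pos: [0.5853, -0.0196, 0.0853]
orientation: [0.0, 0.722, 0.692, -0.0]
ft_force: [0.4, 0.4, 0.1]
opening: 0.0853
gripper_force: 0.0
```

Emit:
{"method": "step_arm", "body": {
  "plan": [0, 0, 0, 0, 0, 0, 0, 0, 0, 0, 0, 0, 0, 0, 0, 0, 0, 0, 0, 0, 0, 0, 0, 0, 0, 0, 0, 0, 0, 0, 0, 0, 0, 0, 0, 0, 0, 0, 0, 0, 0, 0, 0, 0, 0, 0, 0, 0, 0]
}}

```text
clock: 29.85
tool_pos: [0.5853, -0.0196, 0.0853]
orientation: [0.0, 0.722, 0.692, -0.0]
ft_force: [-0.1, -0.7, -0.6]
opening: 0.0858
gripper_force: 0.0
```

```bash
python3 - <<'E'
from h import *
s,R=st()
for n in('scene','side'):
    c=snap(n)
    for q in('tin_orange','tin_black','knob_mid'): print(n,q,[(np.round(d['position'],3).tolist(),round(d['conf'],2)) for d in landmark_of(q,n)[:4]])
    if n=='side': cv2.imwrite('pics/d6.png',cv2.resize(c['img'][110:230,200:330,::-1],None,fx=5,fy=5))
E
```

```text
t 29.85 p [ 0.5853 -0.0196  0.0853] op 0.0858 F [-0.1 -0.7 -0.6] grip 0.0
[[0.042, 0.999, 0.0], [0.999, -0.042, -0.0], [-0.0, 0.0, -1.0]]
scene tin_orange [([0.595, 0.186, 0.048], 0.77), ([0.321, -0.362, -0.002], 0.64), ([0.586, -0.02, 0.031], 0.62)]
scene tin_black [([0.679, 0.096, 0.044], 0.85), ([0.612, -0.218, 0.002], 0.78), ([0.35, -0.229, -0.002], 0.73)]
scene knob_mid [([0.705, -0.365, 0.004], 0.65), ([0.588, -0.018, 0.102], 0.49)]
side tin_orange [([0.592, 0.185, 0.046], 0.61), ([0.34, -0.109, -0.002], 0.57)]
side tin_black [([0.351, -0.229, 0.006], 0.63), ([0.613, -0.214, 0.002], 0.62), ([0.672, 0.101, 0.049], 0.46)]
side knob_mid [([0.582, -0.017, 0.1], 0.67)]
```

View pics/d6.png

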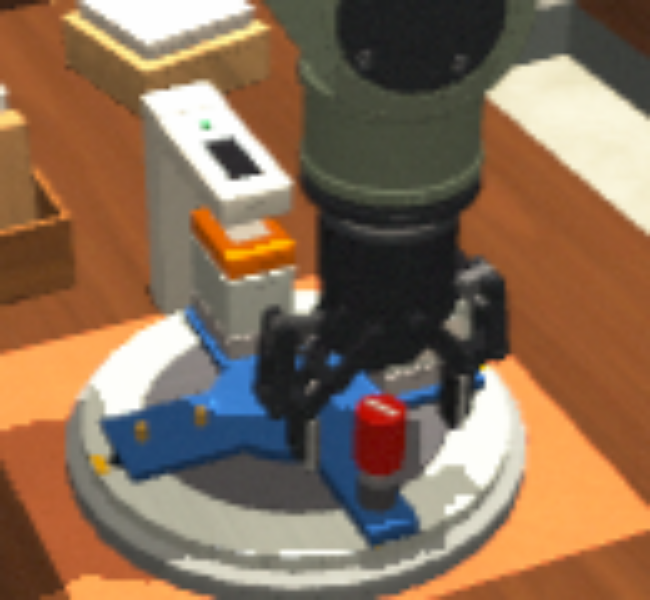

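The orange tin is under the head at (245,270), the knob is home at (380,440) and the black tin is now on the +x side. On to hole_c.

Emit:
{"method": "step_arm", "body": {
  "plan": [1, 0, 0, 0, 0, 0, 0, 1, 0, 0, 0, 0, 0, 0, 1, 0, 0, 0, 0, 0, 0, 1, 0, 0, 0, 0, 0, 0, 1, 0, 0, 0, 0, 0, 0, 1, 0, 0, 0, 0, 0, 0, 1, 0, 0, -0.8, 0, 0, 0, 1, 0, 0, -0.7, 0, 0, 0, 1, 0, 0, 0, 0, 0, 0]
}}

```text
clock: 31.15
tool_pos: [0.5853, -0.0196, 0.1011]
orientation: [0.0, 0.722, 0.692, 0.0]
ft_force: [0.3, 0.0, -8.6]
opening: 0.0286
gripper_force: 59.7
```

```bash
python3 - <<'E'
from h import *
s,R=st()
c0=np.array([.5897,.1006]);a0=np.arctan2(*(s['tool_pos'][:2]-c0)[::-1])%(2*np.pi);a1=np.radians(357.7)
print(np.degrees(a0),np.hypot(*(s['tool_pos'][:2]-c0)))
pts=[c0+.12*np.array([np.cos(a),np.sin(a)]) for a in np.linspace(a0,a1,19)]
pts[0]=s['tool_pos'][:2];print(np.round(np.diff(pts,axis=0)@R[:2,:2]*100,2).tolist())
E
```

```text
t 31.15 p [ 0.5853 -0.0196  0.1011] op 0.0286 F [ 0.3  0.  -8.6] grip 59.7
[[0.042, 0.999, 0.0], [0.999, -0.042, -0.0], [-0.0, 0.0, -1.0]]
267.9019356436843 0.12028395075825055
[[0.08, 1.04], [0.14, 1.03], [0.23, 1.02], [0.32, 0.99], [0.4, 0.96], [0.49, 0.92], [0.56, 0.88], [0.64, 0.83], [0.71, 0.77], [0.77, 0.7], [0.83, 0.63], [0.88, 0.56], [0.93, 0.48], [0.97, 0.4], [1.0, 0.31], [1.02, 0.22], [1.04, 0.13], [1.04, 0.04]]
```

Emit:
{"method": "step_arm", "body": {
  "plan": [1, 0.08, 1.04, 0, 0, 0, 0, 1, 0.14, 1.03, 0, 0, 0, 0, 1, 0.23, 1.02, 0, 0, 0, 0, 1, 0.32, 0.99, 0, 0, 0, 0, 1, 0.4, 0.96, 0, 0, 0, 0, 1, 0.49, 0.92, 0, 0, 0, 0, 1, 0.56, 0.88, 0, 0, 0, 0, 1, 0.64, 0.83, 0, 0, 0, 0, 1, 0.71, 0.77, 0, 0, 0, 0]
}}

```text
clock: 32.05
tool_pos: [0.6713, 0.0119, 0.1]
orientation: [0.0, 0.722, 0.692, -0.001]
ft_force: [1.2, -2.7, -7.4]
opening: 0.0288
gripper_force: 60.3
```

Emit:
{"method": "step_arm", "body": {
  "plan": [1, 0.77, 0.7, 0, 0, 0, 0, 1, 0.83, 0.63, 0, 0, 0, 0, 1, 0.88, 0.56, 0, 0, 0, 0, 1, 0.93, 0.48, 0, 0, 0, 0, 1, 0.97, 0.4, 0, 0, 0, 0, 1, 1.0, 0.31, 0, 0, 0, 0, 1, 1.02, 0.22, 0, 0, 0, 0, 1, 1.04, 0.13, 0, 0, 0, 0, 1, 1.04, 0.04, 0, 0, 0, 0, 1, 0, 0, 0, 0, 0, 0]
}}

```text
clock: 33.05
tool_pos: [0.7099, 0.098, 0.1002]
orientation: [0.0, 0.721, 0.693, 0.001]
ft_force: [6.0, 1.1, -7.7]
opening: 0.0286
gripper_force: 60.3
```

```bash
python3 - <<'E'
from h import *
s,R=st();v=s['tool_pos'][:2]-[.5897,.1006];print(np.degrees(np.arctan2(v[1],v[0]))%360,np.hypot(*v))
rel(s,R,[.7096,.0958,s['tool_pos'][2]])
E
```

```text
t 33.05 p [0.7099 0.098  0.1002] op 0.0286 F [ 6.   1.1 -7.7] grip 60.3
[[0.04, 0.999, 0.002], [0.999, -0.04, 0.001], [0.001, 0.001, -1.0]]
358.7671220126338 0.1202453666573197
rel [-0.22, -0.02, -0.0]
```

Emit:
{"method": "step_arm", "body": {
  "plan": [1, -0.22, 0, 0, 0, 0, 0, 1, 0, 0, 0, 0, 0, 0, 1, 0, 0, 0.5, 0, 0, 0, 1, 0, 0, 0.5, 0, 0, 0, 1, 0, 0, 0.4, 0, 0, 0, 1, 0, 0, 0, 0, 0, 0, 1, 0, 0, 0, 0, 0, 0]
}}

```text
clock: 33.75
tool_pos: [0.7098, 0.0939, 0.0861]
orientation: [0.0, 0.722, 0.692, 0.001]
ft_force: [6.0, -1.3, -5.8]
opening: 0.0285
gripper_force: 60.9
```

Emit:
{"method": "step_arm", "body": {
  "plan": [0, 0, 0, 0, 0, 0, 0, 0, 0, 0, 0, 0, 0, 0, 0, 0, 0, 0, 0, 0, 0, 0, 0, 0, 0, 0, 0, 0, 0, 0, 0, 0, 0, 0, 0, 0, 0, 0, 0, 0, 0, 0, 0, 0, 0, 0, 0, 0, 0, 0, 0, 0, 0, 0, 0, 0, 0, 0, 0, 0, 0, 0, 0, 0, 0, 0, 0, 0, 0, 0]
}}

```text
clock: 34.75
tool_pos: [0.7092, 0.0936, 0.0863]
orientation: [-0.0, 0.722, 0.692, -0.0]
ft_force: [-0.1, 0.3, 1.0]
opening: 0.0851
gripper_force: 0.0
```

Emit:
{"method": "step_arm", "body": {
  "plan": [0, 0, 0, -3, 0, 0, 0, 0, 0, 0, -4, 0, 0, 0, 0, 0, 0, -4, 0, 0, 0, 0, 0, 0, -4, 0, 0, 0, 0, 0, 0, 0, 0, 0, 0, 0, 0, 0, 0, 0, 0, 0]
}}

```text
clock: 35.35
tool_pos: [0.7093, 0.0936, 0.2366]
orientation: [0.0, 0.722, 0.692, 0.0]
ft_force: [0.1, 0.5, -1.4]
opening: 0.0855
gripper_force: 0.0
```

```bash
python3 - <<'E'
from h import *
s,R=st()
for n in('scene','side'):
    c=snap(n)
    for q in('tin_orange','tin_black','knob_mid','tin_white'): print(n,q,[(np.round(d['position'],3).tolist(),round(d['conf'],2)) for d in landmark_of(q,n)[:4]])
    if n=='side': cv2.imwrite('pics/d7.png',cv2.resize(c['img'][110:230,200:330,::-1],None,fx=5,fy=5))
E
```

```text
t 35.35 p [0.7093 0.0936 0.2366] op 0.0855 F [ 0.1  0.5 -1.4] grip 0.0
[[0.042, 0.999, 0.001], [0.999, -0.042, 0.0], [0.0, 0.001, -1.0]]
scene tin_orange [([0.341, -0.112, 0.002], 0.95), ([0.509, 0.1, 0.044], 0.64)]
scene tin_black [([0.593, 0.189, 0.046], 0.86), ([0.614, -0.213, 0.002], 0.79), ([0.352, -0.229, 0.001], 0.72)]
scene knob_mid [([0.711, 0.099, 0.104], 0.74)]
scene tin_white []
side tin_orange [([0.506, 0.098, 0.048], 0.95), ([0.341, -0.11, -0.0], 0.67)]
side tin_black [([0.613, -0.214, 0.002], 0.85), ([0.587, 0.188, 0.048], 0.69), ([0.35, -0.23, 0.004], 0.68)]
side knob_mid [([0.709, 0.103, 0.103], 0.5), ([0.506, 0.105, 0.044], 0.2)]
side tin_white []
```

View pics/d7.png

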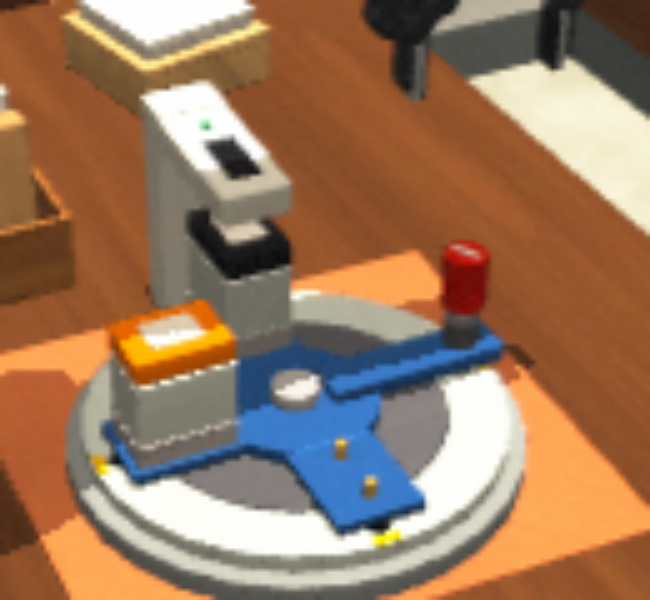

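The black tin sits under the head at (240,270), orange is seated at (175,380) and the knob is over hole_c at (465,280). One numeric check of the pin height, plus a short wait so the scan time is certain.

Emit:
{"method": "step_arm", "body": {
  "plan": [0, 0, 0, 0, 0, 0, 0, 0, 0, 0, 0, 0, 0, 0, 0, 0, 0, 0, 0, 0, 0, 0, 0, 0, 0, 0, 0, 0, 0, 0, 0, 0, 0, 0, 0, 0, 0, 0, 0, 0, 0, 0, 0, 0, 0, 0, 0, 0, 0]
}}

```text
clock: 36.55
tool_pos: [0.7093, 0.0935, 0.2363]
orientation: [0.0, 0.722, 0.692, -0.0]
ft_force: [0.7, -0.8, 1.1]
opening: 0.0856
gripper_force: 0.0
```

```bash
python3 - <<'E'
from h import *
for n in('scene','side'):
    c=snap(n);h=cv2.cvtColor(c['img'],cv2.COLOR_RGB2HSV)
    u=pix(c,[.7095,.0958,.103]).astype(int)
    m=cv2.inRange(h,(0,150,60),(6,255,255))|cv2.inRange(h,(174,150,60),(180,255,255))
    w=np.zeros_like(m);w[u[1]-30:u[1]+30,u[0]-25:u[0]+25]=1;ys,xs=np.nonzero(m*w)
    print(n,'rows',ys.min(),ys.max(),'cols',xs.min(),xs.max(),'mid',xs.mean().round(1),ys.mean().round(1),'pred home',pix(c,[.7095,.0958,.103]).round(1),'ride',pix(c,[.7095,.0958,.115]).round(1))
E
```

```text
scene rows 250 267 cols 252 263 mid 257.5 259.3 pred home [255.6 258.8] ride [255.7 255.6]
side rows 158 172 cols 288 297 mid 292.6 165.4 pred home [293.  165.8] ride [293.2 162.7]
```

The pin reads home in both cameras, both tins are seated, and the hand is clear, so I'm handing in the job.

```bash
python3 -c "
from bench import *
print(close_job())"
```

```text
the job is handed in; nothing more can be done
None
```

I seated the orange and black canisters on the wheel and brought each under the scanner head in turn, orange first, with the pin home and over a second's wait; no white-lid canister was found, and the job is handed in with the pin home in hole_c, no verdict returned.

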